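Tighten the wing nut of the wrap-paper clamp

ROBOT

A 7-joint arm with a two-finger parallel gripper is mounted at the origin on the work surface. World frame = base frame: x ahead of the robot, y to its left, z up, the work surface at z = 0. Lengths are in mm, angles in degrees, forces in N, time in s.
With the tool pointing down it reaches from about 400 to 875 mm from the base axis. Payload 6.5 kg.
Tool frame: the origin (TCP) lies on the centre line of the jaws, within the pads' length; the fingertips stand 11 mm ahead of it and the grasp point (between the pads) lies 8 mm behind it (ctrl.tip_reach is the distance from the TCP to the fingertips, in mm); z points along the fingers, y is the line along which they close (so a half turn about z gives the same grasp; the last joint's range is limited). The gripper opens to 88 mm and grips with 3 to 60 N. Pads are 18 mm wide; open, the fingers measure 123 mm over their backs; the gripper's body (75 mm by 187 mm) begins 45 mm behind the grasp point.
Start: joints at [-72.834, 30.733, -0.252, 88.115, 0.149, 61.152, -4.079], TCP at [232.497, 606.989, 249.716] pointing down, gripper open.
Joint ranges: [-154.64, 154.64], [-21.42, 123.67], [-72.66, 72.17], [13.99, 137.28], [-74.86, 254.86], [10.95, 109.41], [-158.01, 158.01]. Speed limits (degrees/s): [136.94, 136.94, 180, 180, 180, 180, 180].

INTERFACE

Orientations are given as a 3x3 rotation matrix whose columns are the frame's x, y, z axes.
In Python, from cell import ctrl gives the robot as it stands.
- The arm moves only by the shell command python3 -m inch 'ROWS'. ROWS is JSON, a list that holds one entry, the list of rows, each a list of 5 numbers: the finger opening in m, from 0 to 0.0881, then the shift along the tool's x, y, z in m, then the turn about the tool's z in rad. In form: [[[fingers, x, y, z, spin], ...]]. A call has 1 to 5 rows; each row shifts and turns the commanded pose from where the row before left it, along the tool's axes as they then stand; what a row does not reach is not made up. A row lasts 1/8 s, in which the tool goes at most 62.5 mm and 10.7 degrees, less where a joint would pass 70% of its speed; a pose out of reach is approached as far as the arm can. A call with a gripper value outside its range is refused whole. The fingers move at their own pace and stop on an object; the grip force is fixed at half the most. Time passes only in rows, so rows that do not move let the fingers close. It gives the time, the measured TCP pose, the force, the opening and the grip force at its end, in the units of the state.
- ctrl.get_obs(): the state, without advancing time (a new reading comes with each control period).
- ctrl.camera(name): name is "side" or "top" or "wrist"; returns the picture (384x512x3 uint8, red, green, blue); there is no depth.
- ctrl.camera_params(name): a dict with "fx", "fy", "cx", "cy" (pixels), "R" (3x3) and "t" (3): a world point X has camera coordinates R X + t; the wrist camera has in their place "mount" (4x4, takes a point from camera to tool coordinates, whose origin is the TCP and whose axes are the flange's). Camera axes: x right, y down, z forward; pixel columns grow to the right and rows downward; lengths in mm; the calibration is good to about 2 mm. A picture is of the moment at which its call begins: read the wrist's pose just before it. camera_params takes no time and is no camera call.
- ctrl.hand_in(): hands the job in; it is judged then, once.
Trained networks look in the newest picture that a camera, given by its name, has taken for a name from the list of things; names that differ only in an ending like _2 or _b are one class to them, and where a whole thing is asked for, a point or a joint stands for the part that bears it (a point fixed in the world has none). Each returns a list of dicts, best first, with "score" (0 to 1); they miss things now and then, are a little off and sometimes report something else, mostly with a low value. They report only what shows in the picture. A call takes as long as a camera call.
- ctrl.outline_of(label, camera): "region" (384x512 bool, what is visible of it) and "extent" ([centre column, centre row, width, height] in pixels, round what is visible of it).
The state is a dict: "t": time; "q": joint angles; "qd": joint speeds; "joint_torque": joint torques, N m; "ee_pos": TCP position; "tool_rot": TCP orientation; "ft_force": force on the tool from outside, world axes, zero at the start; "wrist_torque": the same for the moment, N m; "width": finger opening in mm; "grasp_force": force on a finger pad.
Only numpy, scipy, OpenCV 4.12 (cv2) and the standard library are available. Lean on these libraries where they do the work, as an engineer would, in place of code of your own. Each camera call takes 0.05 s, during which the arm holds its last target. There are 200 camera calls.

TASK

Clamp the stack of wrap paper: turn the loose wing nut clockwise (seen from above) until the clamp bar is tight on the paper and the nut will go no further. Do it by stroking the wings round with a fingertip, gently and as often as it takes: do not grip or pinch the nut, and leave everything else where it lies. Finish with the hand clear.

Things in the scene. Friction and masses are not known exactly. Their poses are not given: they have to be found in the camera images.
- paper_tray: fixed steel tray with a stack of white wrap paper. Origin on the table, straight under the wing nut's axis; z up, x from the low fence (robot's side) to the paper. In mm in this frame: base x -59 to 216, y +-125, 12 thick; paper x 16 to 200, y +-113, top at z 30; fence at x -57, 4 thick, top at z 52
- gooseneck_end (a point): end of the fixed flat gooseneck over the nut (tray x 4, y 0, z 98 mm, its top). Level arm 12 mm wide (y +-6), z 92 to 98, from tray x +4 back to an upright of the same width at x -55 to -49. A finger pointing down can therefore not go round the nut on the fence side; the other three sides are free
- nut_axis (a point): fixed point on the vertical axis of the wing nut at the height of the paper's top (z = 30 mm)
- clamp_bar (a joint): dark steel clamp bar across the paper's edge: tray x -34 to 46 mm, y +-105 mm, 8 mm thick. Value (m) = how far it is down from its highest position; its top is at z = 0.0501 minus this value. Driven only by the wing nut, 8 mm a turn (0.001273 per rad); on the paper at 0.0121
- wing_nut (a joint): metal wing nut on the bar. Value (rad) grows clockwise from above; at 0 the wings lie along the tray's y. Starts 0.5 to 5; home (bar tight on paper) is 9.5, where the hub stops. The wings sit on the hub through a spring (0.8 N m/rad): at the stop they give up to 0.7 rad, then spring back. Friction 0.04 N m (1.3 N at the wings); stays where left. Hub 24 mm across, 30 mm tall from the bar's top
- wing_tip (a point): outer end of one of the nut's two wings (180 degrees apart), 40 mm from the axis, 25 mm above the bar's top; moves with the nut (at joint value 0 it is on the tray's +y side). Each wing is an upright rounded ear, 6 mm thick, from the hub to 40 mm from the axis, lower edge 12 mm and upper edge 38 mm above the bar's top
- wrap_a: foil-wrapped roll, 55 x 125 x 44 mm, long side along its y, lying on the paper stack; origin at the centre of its underside. Leave alone
- wrap_b: second foil-wrapped roll of the same size, on the table to the right of the tray. Leave alone
- squeeze_bottle: clear upright bottle, 60 mm across, 170 mm tall, left of the tray; origin at the centre of its underside. Leave alone
- shaker: glass jar with a steel cap, 48 mm across, 85 mm tall, right of the tray; origin at the centre of its underside. Leave alone
- steel_bowl: open steel bowl, 110 mm across, 50 mm tall, beyond and left of the tray; origin at the centre of its underside. Leave alone
- spoon: serving spoon 200 mm long lying along its x, right of the tray; origin under its middle. Leave alone
- portion_cup: white cup, 64 mm across the rim, 45 mm tall, left of the tray; origin at the centre of its underside. Leave alone

How it is judged (in metres and radians):
At the end, for the whole second after the job is handed in: The wing nut is home within 0.3 rad (joint over 9.2 of 9.5) and at rest, the clamp bar has come down at least 11.4 mm (within 0.7 mm of the paper), and every loose thing is within 30 mm of where it started (value of joint wing_nut above 9.2 rad and value of joint clamp_bar above 0.0114 m and velocity of joint wing_nut between -0.1 and 0.1 rad/s and distance of each of wrap_a, wrap_b, squeeze_bottle, shaker, steel_bowl, spoon, portion_cup from where it was at the start of the episode below 0.03 m); the robot touches nothing.
It fails at once if the wing nut is pinched or shoved hard (over 30 N from the fingers) (contact force between the fingers and wing_nut above 30 N).
It fails at once if a loose thing is pushed away or lifted (more than 40 mm) (distance of any of wrap_a, wrap_b, squeeze_bottle, shaker, steel_bowl, spoon, portion_cup from where it was at the start of the episode above 0.04 m).
It also fails if it takes over 69 s, if anything falls off the work surface, if the arm or the gripper's body presses on something with over 40 N, if the wrist force passes 120 N, or if a joint passes its speed limit or range.

## Working session

There is one attempt and no reset: what is moved stays moved. The work goes in short steps, Python scripts to look and compute and a shell command to move; the robot and the scene stay as the last step left them, time stands still between calls to the robot, and variables do not carry over. Pictures are saved under pics/ and viewed, at most 10 in all, crops included, and the job is handed in when it is done.

```bash
mkdir -p pics; ls; python3 - <<'E'
from cell import ctrl
import cv2,numpy as np
o=ctrl.get_obs();print(o['t'],o['ee_pos'],np.round(o['tool_rot'],3).tolist(),o['width'],ctrl.tip_reach)
a=ctrl.camera('side');b=ctrl.camera('top')
cv2.imwrite('pics/s.png',a[:,:,::-1]);cv2.imwrite('pics/t.png',b[:,:,::-1])
for c in('side','top'):
  print(c,{k:np.round(v,3).tolist() for k,v in ctrl.camera_params(c).items()})
  for l in('paper_tray','wing_nut','clamp_bar'):
    for d in ctrl.outline_of(l,c)[:2]:print(l,round(d['score'],2),np.round(d['extent'],1))
print(ctrl.camera_params('wrist'))
E
```

```text
pics
0.0 [232.31461857 606.42742101 248.85676182] [[-0.934, 0.358, -0.0], [0.358, 0.934, -0.002], [-0.0, -0.002, -1.0]] 88.39550459795834 11.0
side {'fx': 450.051, 'fy': 450.051, 'cx': 254.584, 'cy': 180.751, 'R': [[0.83, -0.558, 0.003], [-0.384, -0.575, -0.722], [0.405, 0.598, -0.692]], 't': [-459.601, 313.745, 811.934]}
paper_tray 0.83 [265.1 207.2 151.8 113.7]
top {'fx': 395.281, 'fy': 395.281, 'cx': 255.674, 'cy': 187.545, 'R': [[-0.024, -0.999, -0.028], [-0.981, 0.029, -0.193], [0.193, 0.023, -0.981]], 't': [62.509, 572.449, 1090.268]}
paper_tray 0.62 [257.1 180.9  83.6  91.5]
wing_nut 0.57 [263.1 203.4  10.7   3.9]
clamp_bar 0.78 [257.3 202.3  70.8  26.3]
{'fx': 275.6010743492312, 'fy': 275.6010743492312, 'cx': 256.8182732288029, 'cy': 192.9032052037969, 'mount': array([[ 1.18683573e-03, -9.66483464e-01, -2.56726131e-01,
         6.49473480e+01],
       [ 9.99999293e-01,  1.12950357e-03,  3.70777855e-04,
        -1.43997471e-01],
       [-6.83775842e-05, -2.56726389e-01,  9.66484121e-01,
        -1.34249510e+02],
       [ 0.00000000e+00,  0.00000000e+00,  0.00000000e+00,
         1.00000000e+00]])}
```

```bash
python3 - <<'E'
import cv2
a=cv2.imread('pics/s.png');b=cv2.imread('pics/t.png')
cv2.imwrite('pics/s2.png',cv2.resize(a[120:300,150:390],None,fx=3.3,fy=3.3,interpolation=2))
cv2.imwrite('pics/t2.png',cv2.resize(b[110:260,165:365],None,fx=4,fy=4,interpolation=2))
E
```

```text
(no output)
```

View pics/s2.png

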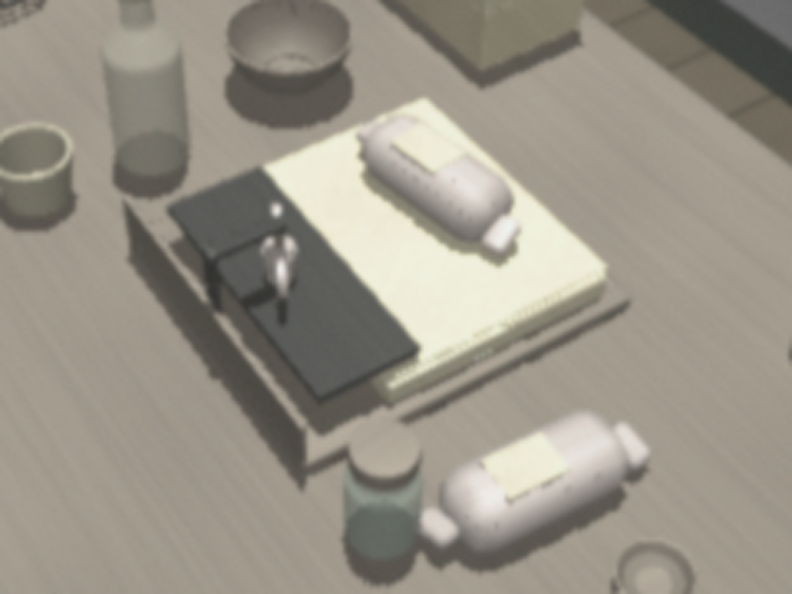

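View pics/t2.png

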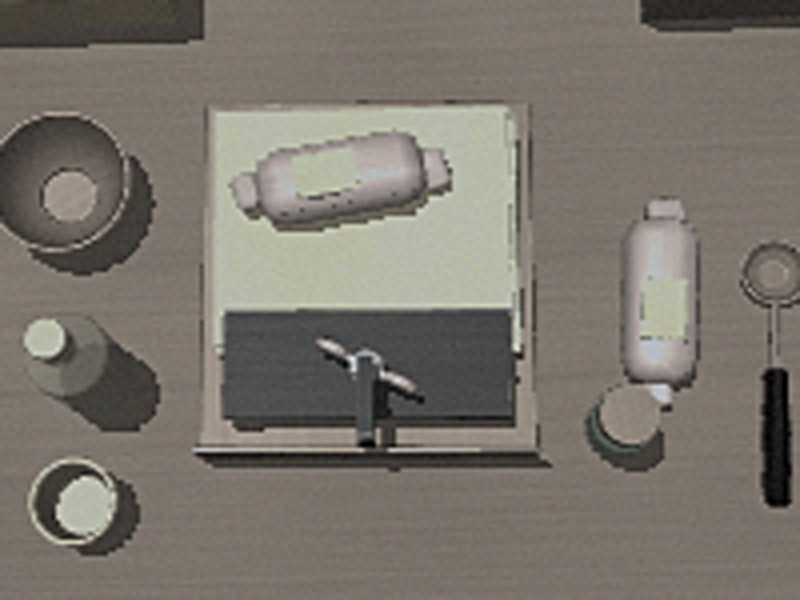

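The side view shows the bar corners at crop (169,210), (264,167), (417,352) and (322,396), and the nut near (280,260). The top view shows the bar corners at (223,312), (512,310), (514,417) and (222,418). The wings run from (318,343) to (418,390), so the +y-side wing is turned about 25° clockwise. Next I'll fit the tray pose and bar height.

```bash
cat > h.py <<'E'
import numpy as np
from cell import ctrl
def proj(c,X):
    p=ctrl.camera_params(c);Y=np.asarray(X)@np.array(p['R']).T+p['t']
    return np.c_[p['fx']*Y[:,0]/Y[:,2]+p['cx'],p['fy']*Y[:,1]/Y[:,2]+p['cy']]
def back(c,uv,z):
    p=ctrl.camera_params(c);R=np.array(p['R']);o=-R.T@p['t']
    d=R.T@np.array([(uv[0]-p['cx'])/p['fx'],(uv[1]-p['cy'])/p['fy'],1]);return o+d*(z-o[2])/d[2]
E
python3 - <<'E'
from h import *
from scipy.optimize import least_squares
bar=[(46,105),(46,-105),(-34,-105),(-34,105)]
T=np.array([(223,312),(512,310),(514,417),(222,418)])/4+[165,110]
S=np.array([(264,167),(417,352),(322,396),(169,210)])/3.3+[150,120]
T2=np.array([(195,450),(538,452)])/4+[165,110]   # fence top, x -58
S2=np.array([(425,98),(606,268)])/3.3+[150,120] # paper far corners
def w(p,P):
    c,s=np.cos(p[2]),np.sin(p[2]);P=np.array(P,float);return np.c_[p[0]+c*P[:,0]-s*P[:,1],p[1]+s*P[:,0]+c*P[:,1],P[:,2]]
def f(p):
    B=[(x,y,p[3]) for x,y in bar]
    return np.concatenate([(proj('top',w(p,B))-T),(proj('side',w(p,B))-S),(proj('top',w(p,[(-59,125,52),(-59,-125,52)]))-T2),(proj('side',w(p,[(200,113,30),(200,-113,30)]))-S2)]).ravel()
r=least_squares(f,[550,0,0,48],loss='soft_l1');p=r.x
print(p,np.round(f(p).reshape(-1,2),1).tolist())
for zz in (45.5,49.5):
    g=least_squares(lambda q:f([*q,zz]),p[:3],loss='soft_l1');print(zz,g.x,g.cost)
for uv in((318,343),(418,390)):
    X=back('top',np.array(uv)/4+[165,110],p[3]+30);print(X, np.hypot(*(X-[p[0],p[1],0])[:2]))
print('neck end',w(p,[(4,0,98)]),back('top',np.array((366,357))/4+[165,110],98))
E
```

```text
[ 5.31794106e+02  4.66471342e+01 -2.12936255e-02  3.93420622e+01] [[0.1, -0.4], [-0.9, -0.4], [-0.8, -0.1], [-0.1, 0.1], [-0.6, 0.4], [1.7, -0.7], [-0.6, 1.5], [-0.6, -0.5], [-0.9, 0.2], [0.6, -0.7], [-0.1, 0.9], [0.8, 2.3]]
45.5 [ 5.30646780e+02  4.52220303e+01 -2.19459604e-02] 8.798868683452127
49.5 [ 5.29992239e+02  4.45512523e+01 -2.26665023e-02] 12.359414624610451
[548.41451908  79.55301038  69.34206217] 36.86508931720726
[512.55058679   9.18619798  69.34206217] 42.114543597934315
neck end [[535.79319948  46.5619661   98.        ]] [532.53912378  44.86932232  98.        ]
```

```bash
cat > g.py <<'E'
import sys,numpy as np
from cell import ctrl
from h import *
A=np.array([530.7,45.]);YAW=-0.022
def plan(th,r,t,z):
    "goal: tool y = outward at cw angle th(deg) from tray +y, centre r outward, t clockwise"
    o=ctrl.get_obs();R=np.array(o['tool_rot']);p=np.array(o['ee_pos'])
    cur=np.arctan2(R[0,1],R[1,1])+YAW
    d=p[:2]-A;a=np.deg2rad(th)-YAW
    u=lambda a:np.array([np.sin(a),np.cos(a)]);tt=lambda a:np.array([np.cos(a),-np.sin(a)])
    c=cur-YAW
    print('t',round(o['t'],2),'th %.1f r %.1f t %.1f z %.1f'%(np.rad2deg(cur),d@u(c),d@tt(c),p[2]),'F',np.round(o['ft_force'],1),'w',round(o['width'],1),'q7 %.0f'%o['q'][6])
    g=np.r_[A+r*u(a)+t*tt(a),z];dt=R.T@(g-p);sp=(np.deg2rad(th)+0-cur+np.pi)%(2*np.pi)-np.pi
    print('tool shift mm',np.round(dt,1),'spin',round(sp,3))
if __name__=='__main__':plan(*map(float,sys.argv[1:]))
E
python3 g.py 10 35 -15 249; python3 -c "
from cell import ctrl;print(ctrl.get_obs()['q'])"
```

```text
t 0.4 th 19.7 r 418.1 t -479.5 z 249.6 F [-0.9  0.5 -0.1] w 88.0 q7 -4
tool shift mm [-458.8 -386.1    0.7] spin -0.169
[-72.83555013  30.73786666  -0.25413366  88.12351092   0.14704392
  61.15182077  -4.07880453]
```

```bash
python3 -m inch '[[[0,-0.042,-0.035,0,0],[0,-0.042,-0.035,0,0],[0,-0.042,-0.035,0,0],[0,-0.042,-0.035,0,0],[0,-0.042,-0.035,0,0]]]' | tail -5; python3 -m inch '[[[0,-0.042,-0.035,0,-0.03],[0,-0.042,-0.035,0,-0.03],[0,-0.042,-0.035,0,-0.03],[0,-0.042,-0.035,0,-0.03],[0,-0.042,-0.035,0,-0.04]]]' >/dev/null;python3 -m inch '[[[0,0,0,0,0],[0,0,0,0,0]]]'; python3 g.py 10 35 -15 160
```

```text
ee_pos: [366.8, 366.9, 250.0]
tool_rot: [[-0.934, 0.358, 0.001], [0.358, 0.934, 0.001], [-0.0, 0.001, -1.0]]
ft_force: [0.2, 1.0, 0.1]
width: 40.1
grasp_force: 0.0
t: 1.9
ee_pos: [513.1, 139.2, 249.6]
tool_rot: [[-0.979, 0.204, -0.0], [0.204, 0.979, 0.001], [0.001, 0.0, -1.0]]
ft_force: [0.2, 0.4, -0.4]
width: 0.4
grasp_force: 0.0
t 1.9 th 10.5 r 88.6 t -36.5 z 249.6 F [ 0.2  0.4 -0.4] w 0.4 q7 62
tool shift mm [-21.2 -53.8  89.6] spin -0.009
```

```bash
python3 - <<'E'
from g import *
import cv2
o=ctrl.get_obs();im=ctrl.camera('wrist').copy()
P=ctrl.camera_params('wrist');M=np.array(P['mount']);R=np.array(o['tool_rot']);p=np.array(o['ee_pos'])
def pr(X):
    c=M[:3,:3].T@((R.T@(np.array(X)-p))-M[:3,3]);return P['fx']*c[0]/c[2]+P['cx'],P['fy']*c[1]/c[2]+P['cy']
def tw(x,y,z):
    c,s=np.cos(YAW),np.sin(YAW);return [A[0]+c*x-s*y,A[1]+s*x+c*y,z]
for v,col in ((3.59,(255,0,0)),):
  top=50.1-1.273*v;a=np.deg2rad(26)
  for q in [tw(4,6,98),tw(4,-6,98),tw(40*np.sin(a),40*np.cos(a),top+25),tw(-40*np.sin(a),-40*np.cos(a),top+25),tw(46,105,top),tw(46,-105,top),tw(-34,105,top),tw(-34,-105,top),tw(-57,125,52),tw(-57,-125,52)]:
    u=pr(q);print(np.round(u)); cv2.circle(im,(int(u[0]),int(u[1])),2,col,-1)
cv2.imwrite('pics/w1.png',cv2.resize(im,(800,600))[:,:,::-1])
E
```

```text
[182. 218.]
[172. 220.]
[215. 216.]
[149. 199.]
[274. 221.]
[120. 248.]
[264. 161.]
[101. 191.]
[277. 140.]
[ 76. 177.]
```

View pics/w1.png

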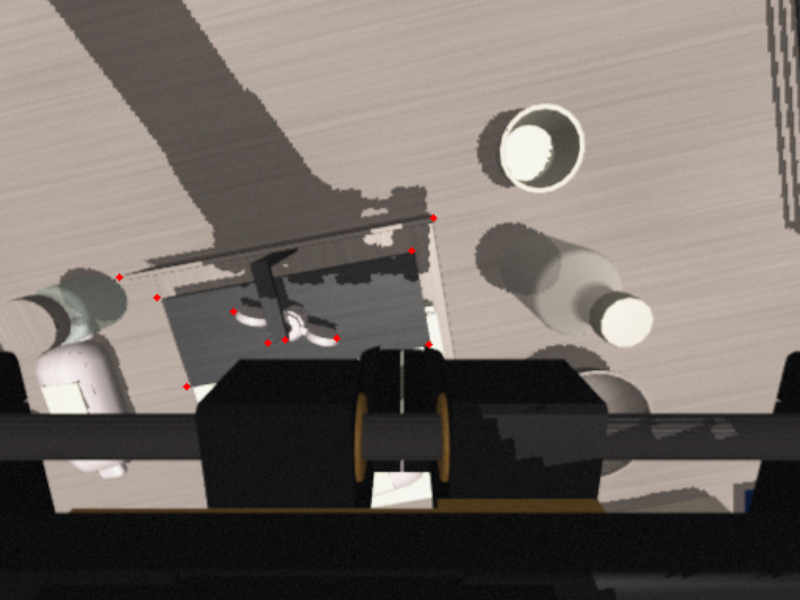

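```bash
python3 -m inch '[[[0,-0.007,-0.018,0.03,0],[0,-0.007,-0.018,0.03,0],[0,-0.007,-0.018,0.03,0],[0,0,0,0,0]]]' | grep force;  python3 g.py 10 35 -15 73
```

```text
ft_force: [0.9, -0.1, 0.9]
grasp_force: 0.0
t 2.45 th 10.5 r 33.6 t -16.9 z 158.2 F [ 0.9 -0.1  0.9] w 0.2 q7 70
tool shift mm [-1.9  1.4 85.2] spin -0.009
```

```bash
python3 -m inch '[[[0,0,0,0.025,0],[0,0,0,0.025,0],[0,0,0,0.022,0],[0,0,0,0.015,0],[0,0,0,0,0]]]' | grep force;  python3 g.py 26 35 -12 73
```

```text
ft_force: [0.6, 0.6, 0.6]
grasp_force: 0.0
t 3.08 th 10.4 r 35.2 t -15.5 z 72.7 F [0.6 0.6 0.6] w 0.3 q7 71
tool shift mm [-13.3   1.8  -0.3] spin 0.271
```

```bash
python3 -m inch '[[[0,-0.0054,0.0017,0,0.15],[0,-0.0054,0.0017,0,0.15],[0,-0.0054,0.0017,0,0.15],[0,-0.0054,0.0017,0,0.15],[0,-0.0054,0.0017,0,0.15]]]' | grep force;  python3 g.py 55 35 -13 73
```

```text
ft_force: [-1.4, 1.6, -1.3]
grasp_force: 0.8
t 3.7 th 53.7 r 34.5 t -15.2 z 73.8 F [-1.4  1.6 -1.3] w 0.3 q7 39
tool shift mm [-3.   0.7  0.8] spin 0.022
```

```bash
python3 -m inch '[[[0,-0.0054,0.0018,0,0.15],[0,-0.0054,0.0018,0,0.15],[0,-0.0054,0.0018,0,0.15],[0,-0.0054,0.0018,0,0.15],[0,-0.0054,0.0018,0,0.15]]]' | grep force;  python3 g.py 97 35 -14 73; python3 -m inch '[[[0,-0.0054,0.0018,0,0.15],[0,-0.0054,0.0018,0,0.15],[0,-0.0054,0.0018,0,0.15],[0,-0.0054,0.0018,0,0.15],[0,-0.0054,0.0018,0,0.15]]]' | grep force;  python3 g.py 140 35 -14 73;
```

```text
ft_force: [-0.3, 1.3, -0.7]
grasp_force: 0.8
t 4.33 th 96.7 r 34.4 t -15.2 z 73.7 F [-0.3  1.3 -0.7] w 0.4 q7 8
tool shift mm [-1.4  0.6  0.7] spin 0.006
ft_force: [1.2, 2.0, -1.5]
grasp_force: 0.7
t 4.95 th 139.6 r 34.6 t -15.2 z 73.8 F [ 1.2  2.  -1.5] w 0.5 q7 -23
tool shift mm [-1.5  0.5  0.8] spin 0.006
```

```bash
python3 -m inch '[[[0,-0.0054,0.0018,0,0.15],[0,-0.0054,0.0018,0,0.15],[0,-0.0054,0.0018,0,0.15],[0,-0.0054,0.0018,0,0.15],[0,-0.0054,0.0018,0,0.15]]]' | grep force;  python3 g.py 182 35 -14 73; python3 -m inch '[[[0,-0.0054,0.0018,0,0.15],[0,-0.0054,0.0018,0,0.15],[0,-0.0054,0.0018,0,0.15],[0,-0.0054,0.0018,0,0.15]]]' | grep force;  python3 g.py 217 35 -14 73;
```

```text
ft_force: [0.9, 0.5, -1.0]
grasp_force: 0.7
t 5.58 th -177.4 r 34.7 t -15.2 z 73.8 F [ 0.9  0.5 -1. ] w 0.7 q7 -55
tool shift mm [-0.8  0.2  0.8] spin -0.011
ft_force: [0.9, -0.0, -0.8]
grasp_force: 0.7
t 6.08 th -143.0 r 34.8 t -15.1 z 73.7 F [ 0.9 -0.  -0.8] w 0.6 q7 -83
tool shift mm [-1.1  0.2  0.7] spin -0.0
```

```bash
python3 -m inch '[[[0,0.005,0,0,0],[0,0,0,-0.022,0],[0,0,0,-0.023,0],[0,0,0,0,0]]]' | grep force;  python3 g.py 217 35 -20 118; 
for i in 1 ; do python3 -m inch '[[[0,0.0059,-0.0041,0,-0.18],[0,0.0059,-0.0041,0,-0.18],[0,0.0059,-0.0041,0,-0.18],[0,0.0059,-0.0041,0,-0.18],[0,0.0059,-0.0041,0,-0.18]]]' | grep ft; done;  python3 g.py 165 35 -20 118;
python3 -m inch '[[[0,0.0059,-0.0041,0,-0.18],[0,0.0059,-0.0041,0,-0.18],[0,0.0059,-0.0041,0,-0.18],[0,0.0059,-0.0041,0,-0.18],[0,0.0059,-0.0041,0,-0.18]]]' | grep ft;  python3 g.py 115 35 -20 118
python3 -m inch '[[[0,0.0059,-0.0041,0,-0.18],[0,0.0059,-0.0041,0,-0.18],[0,0.0059,-0.0041,0,-0.18],[0,0.0059,-0.0041,0,-0.18],[0,0.0059,-0.0041,0,-0.18]]]' | grep ft;  python3 g.py 64 35 -20 118
```

```text
ft_force: [-0.3, -0.4, -0.6]
grasp_force: 0.0
t 6.58 th -143.4 r 35.4 t -20.9 z 119.3 F [-0.3 -0.4 -0.6] w 0.5 q7 -85
tool shift mm [-1.2 -0.2  1.3] spin 0.007
ft_force: [0.0, 0.7, -0.3]
t 7.2 th 164.8 r 35.7 t -18.5 z 117.2 F [ 0.   0.7 -0.3] w 0.7 q7 -44
tool shift mm [ 1.3 -0.6 -0.8] spin 0.004
ft_force: [-0.7, 0.8, -0.2]
t 7.83 th 113.2 r 34.4 t -18.4 z 117.3 F [-0.7  0.8 -0.2] w 0.8 q7 -6
tool shift mm [ 0.5  1.2 -0.7] spin 0.032
ft_force: [-1.3, -0.3, 0.2]
t 8.45 th 61.6 r 33.6 t -19.3 z 117.4 F [-1.3 -0.3  0.2] w 0.5 q7 32
tool shift mm [-0.8  2.2 -0.6] spin 0.042
```

Time is plentiful, so I'll return to about θ=12 and check the wing by camera before descending.

```bash
python3 -m inch '[[[0,0.0059,-0.0037,0,-0.18],[0,0.0059,-0.0037,0,-0.18],[0,0.0059,-0.0037,0,-0.18],[0,0.0059,-0.0037,0,-0.18],[0,0.0059,-0.0037,0,-0.18]]]' | grep ft;  python3 g.py 10 35 -17 73
python3 - <<'E'
from cell import ctrl
import cv2
a=ctrl.camera('top');b=ctrl.camera('side')
cv2.imwrite('pics/c2.png',cv2.hconcat([cv2.resize(a[170:240,215:295],(400,350),interpolation=2),cv2.resize(b[165:235,195:275],(400,350),interpolation=2)])[:,:,::-1])
E
```

```text
ft_force: [0.3, -0.4, 1.0]
t 9.07 th 10.0 r 35.4 t -19.5 z 117.5 F [ 0.3 -0.4  1. ] w 0.3 q7 72
tool shift mm [-2.4 -0.5 44.5] spin -0.001
```

View pics/c2.png

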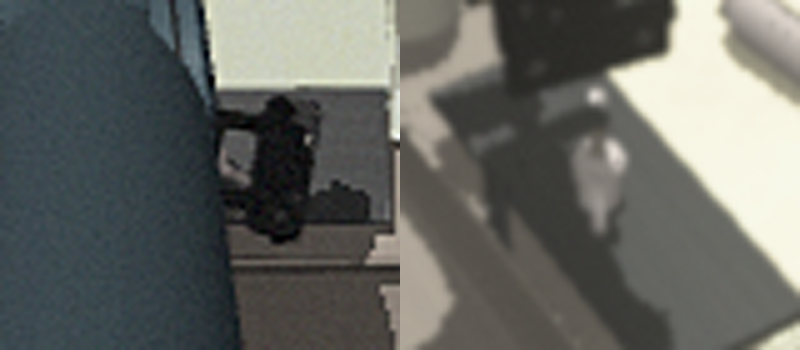

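The side half shows the hub at (600,150) and the near wing's tip at (598,225), about where a nut turned ~187° should have it. The hand hides the nut in the top half. Descending for stroke 2.

```bash
python3 -m inch '[[[0,-0.001,0,0.018,0],[0,-0.001,0,0.018,0],[0,0,0,0.010,0],[0,0,0,0,0]]]' | grep force;  python3 g.py 10 35 -17 71
python3 -m inch '[[[0,-0.0054,0.0022,0,0.15],[0,-0.0054,0.0022,0,0.15],[0,-0.0054,0.0022,0,0.15],[0,-0.0054,0.0022,0,0.15],[0,-0.0054,0.0022,0,0.15]]]' | grep force;  python3 g.py 55 35 -15 72
```

```text
ft_force: [0.3, -0.4, -0.1]
grasp_force: 0.0
t 9.68 th 10.5 r 34.4 t -18.2 z 70.4 F [ 0.3 -0.4 -0.1] w 0.4 q7 73
tool shift mm [-0.8  0.4 -0.6] spin -0.01
ft_force: [-1.4, 0.4, -0.1]
grasp_force: 0.5
t 10.3 th 53.8 r 34.9 t -17.9 z 72.0 F [-1.4  0.4 -0.1] w 0.7 q7 41
tool shift mm [-3.7  0.4 -0. ] spin 0.021
```

```bash
python3 -m inch '[[[0,-0.0056,0.002,0,0.15],[0,-0.0056,0.002,0,0.15],[0,-0.0056,0.002,0,0.15],[0,-0.0056,0.002,0,0.15],[0,-0.0056,0.002,0,0.15]]]' | grep force;  python3 g.py 97 35 -15 72; python3 -m inch '[[[0,-0.0055,0.0018,0,0.15],[0,-0.0055,0.0018,0,0.15],[0,-0.0055,0.0018,0,0.15],[0,-0.0055,0.0018,0,0.15],[0,-0.0055,0.0018,0,0.15]]]' | grep force;  python3 g.py 140 35 -15 72
```

```text
ft_force: [0.1, 1.2, -2.0]
grasp_force: 0.7
t 10.93 th 96.7 r 34.2 t -17.0 z 71.9 F [ 0.1  1.2 -2. ] w 0.3 q7 10
tool shift mm [-2.2  0.9 -0.1] spin 0.005
ft_force: [0.8, 2.0, -1.2]
grasp_force: 0.7
t 11.55 th 139.7 r 33.4 t -15.8 z 72.0 F [ 0.8  2.  -1.2] w 0.4 q7 -21
tool shift mm [-1.   1.7  0. ] spin 0.005
```

```bash
python3 -m inch '[[[0,-0.0036,0.0012,0,0.1],[0,-0.0036,0.0012,0,0.1],[0,-0.0036,0.0012,0,0.1],[0,-0.0036,0.0012,0,0.1]]]' | grep force;  python3 g.py 163 35 -15 72
```

```text
ft_force: [1.9, 0.5, -1.0]
grasp_force: 0.7
t 12.05 th 162.5 r 33.1 t -15.0 z 72.1 F [ 1.9  0.5 -1. ] w 0.5 q7 -38
tool shift mm [-0.3  2.   0.1] spin 0.008
```

```bash
python3 -m inch '[[[0,-0.0024,0.001,0,0.07],[0,-0.0024,0.001,0,0.07],[0,-0.0024,0.001,0,0.07]]]' | grep ft;  python3 g.py 175 35 -15 72;python3 -m inch '[[[0,-0.0024,0.001,0,0.07],[0,-0.0024,0.001,0,0.07]]]' | grep ft;  python3 g.py 183 35 -15 72; python3 -m inch '[[[0,-0.0018,0.0007,0,0.05],[0,-0.0018,0.0007,0,0.05]]]' | grep ft;  python3 g.py 189 35 -15 72
```

```text
ft_force: [1.2, 1.4, -0.2]
t 12.43 th 174.5 r 33.1 t -14.9 z 72.1 F [ 1.2  1.4 -0.2] w 0.5 q7 -47
tool shift mm [-0.2  2.   0.1] spin 0.009
ft_force: [0.7, 0.7, -0.8]
t 12.68 th -177.5 r 33.2 t -14.9 z 72.1 F [ 0.7  0.7 -0.8] w 0.2 q7 -54
tool shift mm [-0.2  1.9  0.1] spin 0.009
ft_force: [1.2, 1.3, 0.1]
t 12.93 th -171.8 r 33.3 t -14.7 z 72.1 F [1.2 1.3 0.1] w 0.5 q7 -58
tool shift mm [-0.2  1.9  0.1] spin 0.014
```

```bash
python3 -m inch '[[[0,-0.0018,0.0007,0,0.05],[0,-0.0018,0.0007,0,0.05]]]' | grep ft;  python3 g.py 194 35 -15 72;python3 -m inch '[[[0,-0.0018,0.0007,0,0.05],[0,-0.0018,0.0007,0,0.05]]]' | grep ft;  python3 g.py 200 35 -15 72
```

```text
ft_force: [2.4, 0.4, -2.8]
t 13.18 th -166.1 r 33.3 t -14.9 z 72.2 F [ 2.4  0.4 -2.8] w 0.6 q7 -63
tool shift mm [0.1 1.8 0.2] spin 0.001
ft_force: [5.3, -0.0, -4.2]
t 13.43 th -160.3 r 33.1 t -15.4 z 72.3 F [ 5.3 -0.  -4.2] w 0.3 q7 -67
tool shift mm [-0.6  2.   0.3] spin 0.006
```

```bash
python3 -m inch '[[[0,-0.0018,0.0007,0,0.05],[0,-0.0018,0.0007,0,0.05],[0,0,0,0,0]]]' | grep ft;  python3 g.py 204 35 -15 72
```

```text
ft_force: [6.3, -1.2, -4.7]
t 13.8 th -154.7 r 33.0 t -15.8 z 72.4 F [ 6.3 -1.2 -4.7] w 0.4 q7 -72
tool shift mm [-0.   1.6  0.4] spin -0.023
```

Force rises as the spring should at the stop. Now I'll back off gently, lift, retreat and look.

```bash
python3 -m inch '[[[0,0.004,0,0,0],[0,0.004,0,0,0],[0,0.005,0,0,0],[0,0.003,0,0,0],[0,0,0,0,0]]]' | grep ft; python3 -m inch '[[[0,0,0,-0.03,0],[0,0,0,-0.04,0],[0,0,0,-0.05,0],[0,0,0,-0.05,0],[0,0,0,0,0]]]' | grep ft; python3 -m inch '[[[0,0,0.05,0,0],[0,0,0.05,0,0],[0,0,0.05,0,0],[0,0,0.05,0,0],[0,0,0,0,0]]]'
python3 - <<'E'
from cell import ctrl
import cv2
a=ctrl.camera('top');b=ctrl.camera('side')
cv2.imwrite('pics/f.png',cv2.hconcat([cv2.resize(a[160:240,215:295],(400,400),interpolation=2),cv2.resize(b[165:245,195:275],(400,400),interpolation=2)])[:,:,::-1])
E
```

```text
ft_force: [0.0, -0.2, -0.3]
ft_force: [-1.2, 0.5, -0.6]
t: 15.68
ee_pos: [449.3, -180.8, 241.2]
tool_rot: [[0.891, -0.454, -0.001], [-0.454, -0.891, 0.0], [-0.001, 0.0, -1.0]]
ft_force: [0.1, 0.5, 0.0]
width: 0.3
grasp_force: 0.0
```

View pics/f.png

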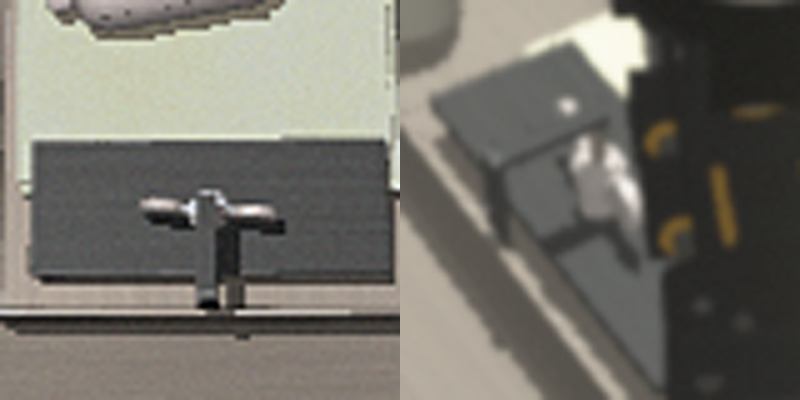

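The top half shows the wings level from (140,203) to (283,217), about 5.6°. Home with the tray's yaw comes to 4.3+1.3°, so that matches. The wings also sprang back from the push, which confirms the stop.

```bash
python3 -c "
from cell import ctrl;print(ctrl.hand_in())"
```

```text
the job is handed in; nothing more can be done
None
```

The wing nut is home against its stop and the clamp bar should be tight on the paper. It took two fingertip strokes at no more than about 8 N, the hand finished clear, and I handed the job in at about 16 s; no verdict came back.

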